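Find the full tin by its weight and set it home on the packing stand

TASK

Three brass tins on the bench look alike, but one is full of metal and the other two are nearly empty. Find the full one by feel, raising one end of a tin slightly while its other end stays on the bench, then set that tin level on the steel plate and push it gently home, end first, until the sprung rubber stop gives a little. Leave it lying flat and square against the stop, leave the empty tins where they stand, and do not disturb the jar, the weight or the loupe.

Things in the scene. Friction and masses are not known exactly. Their poses are not given: they have to be found in the camera images.
- tin_a_centre (a point): closed brass tin, 80 mm long (y axis, roughly left-right across the bench), 56 mm wide (x axis), 25 mm high, small lid tab on its near side; point at its centre, 12.5 mm above the underside. One of three alike: one of them, any, is full of metal (0.5 to 0.75 kg in all), the other two nearly empty (under 0.2 kg)
- tin_b_centre (a point): closed brass tin, 80 mm long (y axis, roughly left-right across the bench), 56 mm wide (x axis), 25 mm high, small lid tab on its near side; point at its centre, 12.5 mm above the underside. One of three alike. Its width can be gripped near one end, pads 25 mm from the centre along y; flat jaws hold it fast, so turn the tool with the tin, about its other end's bottom edge
- tin_c_centre (a point): closed brass tin, 80 mm long (y axis, roughly left-right across the bench), 56 mm wide (x axis), 25 mm high, small lid tab on its near side; point at its centre, 12.5 mm above the underside. One of three alike. With one end raised about 8 mm, a tin pulls the wrist down by about 0.5 to 2 N if empty, 2.5 to 7 N if full
- stand: bright steel plate fixed on the bench, 76 mm wide (x axis), 4 mm thick, from y = -40 to 76 mm; origin on the bench surface. At its +y end a dark housing 50 mm wide and 26 mm high (y = 63 to 75 mm) holds the sprung stop. A tin just touching the stop lies along the plate with its centre at x = 0, y = 6, z = 16.5 mm; push it home in +y
- stop_pad: black rubber pad of the sprung stop, 44 mm wide, 18 mm high; origin in the middle of its front face (at y = 45 mm of the plate when free), y axis away from the tin. It yields along +y against a spring of 1.2 N per mm, up to 10 mm. 3 to 8 N is a gentle push home; over 15 N is ramming it
- jar: bystander: white jar with a black cap, 34 mm across, 48 mm high; origin under its foot. It stands before the grey rolling mill, a fixed machine on the left (world x 0.31 to 0.70, y 0.16 to 0.37 m, up to 0.41 m high, with a crank towards the robot): go round it; its top cross-bar (x 0.545, height 0.37 m) reaches inward to y = 0.105
- weight: bystander: brass weight, 30 mm across, 36 mm high; origin under its foot. Behind it stands the furnace (fixed; its front at world x = 0.63 m, its knob at 0.60 m)
- loupe: bystander: black loupe, 29 mm across, 24 mm high; origin under its foot. It stands before the blue rolling mill, a fixed machine on the right (world x 0.33 to 0.64, y below -0.25 m, up to 0.5 m high, feet reaching to y = -0.16); its top cross-bar (x 0.485, height 0.47 m) reaches inward to y = -0.19
Not all that is in view belongs to the job. What is shaped like the stand but blue is not meant.

How it is judged:
By the outcome, as a careful person would: the job done as asked, in the order asked, and still so for the second after the job is handed in, with the robot touching nothing.
It also fails if it takes over 72 s, if anything falls off the work surface, if the arm or the gripper's body presses on something with over 40 N, if the wrist force passes 120 N, or if a joint passes its speed limit or range.

ROBOT

A 6-joint arm with a two-finger parallel gripper is mounted at the origin on a cart in front of the work surface, level with it; the furniture and walls round the work are solid. World frame = base frame: x ahead of the robot, y to its left, z up, the work surface at z = 0. Lengths are in mm, angles in rad, forces in N, time in s.
With the tool pointing down it reaches from about 300 to 850 mm from the base axis. Payload 5.4 kg.
Tool frame: the origin (TCP) lies on the centre line of the jaws, within the pads' length; the fingertips stand 22 mm ahead of it and the grasp point (between the pads) lies 3 mm ahead of it (r.tip_extent is the distance from the TCP to the fingertips, in mm); z points along the fingers, y is the line along which they close (so a half turn about z gives the same grasp; the last joint's range is limited). The gripper opens to 85 mm and grips with 20 to 120 N. Pads are 22 mm wide; open, the fingers measure 114 mm over their backs; the gripper's body (76 mm by 85 mm) begins 54 mm behind the grasp point. The pads swing forward as they close: fully open they stand 13 mm farther back than shut.
Start: joints at [-0.21, 0.158, 1.597, -0, 1.386, -0.21], TCP at [574.984, -0.018, 253.299] pointing down, gripper open.
Joint ranges: [-2.91, 2.91], [-0.94, 2.29], [0.18, 2.7], [-1.29, 4.43], [0.17, 2.64], [-3, 3]. Speed limits (rad/s): [2.57, 2.57, 3.14, 3.14, 3.14, 3.14].

INTERFACE

Orientations are given as a rotation vector (axis times angle).
In Python, from rig import r gives the robot as it stands.
- The arm moves only by the tool play_rows, never from a script. Its argument "targets" is a list of rows, each an object with "rotation": the turn, a rotation vector about the world's x, y, z in degrees, a list of three; "delta_pos": the shift along the world's x, y, z in cm, a list of three; "grip": the closure in counts, from 0 (fully open) to 255 (shut). A call has 1 to 8 rows; each row is the pose to reach, as a shift and turn from the pose commanded when the call began; what a row does not reach only later rows make up. A row lasts 1/12 s, in which the tool goes at most 41.7 mm and 7.16 degrees, less where a joint would pass 70% of its speed; a pose out of reach is approached as far as the arm can. A call with a gripper value outside its range is refused whole. The fingers move at their own pace and stop on an object; "force" is the grip in N (left out, the last holds). Time passes only in rows, so rows that repeat a pose let the fingers close. It gives the time, the measured TCP pose, the force, the opening and the grip force at its end, in the units of the state.
- r.sense(): the state, without advancing time (a new reading comes with each control period).
- r.grab_frame(name): name is "scene" or "side" or "wrist"; returns a dict with "color" (420x560x3 uint8, red, green, blue), "range_z" (420x560 float32, mm along the optical axis (not along the pixel's ray), 0 where there is no reading), "vertical_fov" (degrees; the focal length in pixels is half the picture's height over the tangent of half this angle, whatever the lens; pixels are square), "cx", "cy" (the principal point, pixels), "R" (3x3) and "t" (3): a world point X has camera coordinates R X + t; the wrist camera has in their place "T_tool_cam" (4x4, takes a point from camera to tool coordinates, whose origin is the TCP and whose axes are the flange's). Camera axes: x right, y down, z forward; pixel columns grow to the right and rows downward; lengths in mm; the calibration is good to about 2 mm. A picture is of the moment at which its call begins: read the wrist's pose just before it.
- r.hand_in(): hands the job in; it is judged then, once.
The state is a dict: "clock": time; "joint_pos": joint angles; "qvel": joint speeds; "joint_efforts": joint torques, N m; "tool_pos": TCP position; "tcp_rot": TCP orientation; "ft_force": force on the tool from outside, world axes, zero at the start; "wrist_torque": the same for the moment, N m; "opening": finger opening in mm; "gripper_force": force on a finger pad.
Only numpy, scipy, OpenCV 4.12 (cv2) and the standard library are available. Lean on these libraries where they do the work, as an engineer would, in place of code of your own. Each camera call takes 0.05 s, during which the arm holds its last target. There are 200 camera calls.

## Working session

There is one attempt and no reset: what is moved stays moved. The work goes in short steps, Python scripts to look and compute and a tool call to move; the robot and the scene stay as the last step left them, time stands still between calls to the robot, and variables do not carry over. Pictures are saved under pics/ and viewed, at most 10 in all, crops included, and the job is handed in when it is done.

Besides the shell and the picture viewer there is one more tool, called after "Request:" as name([rows], argument=value, ...), one row to a line, values as JSON. play_rows: Moves the arm, as the interface text tells. Its arguments: {"type":"object","properties":{"targets":{"type":"array","items":{"type":"object","properties":{"rotation":{"type":"array","items":{"type":"number"}},"delta_pos":{"type":"array","items":{"type":"number"}},"grip":{"type":"number"}}}},"force":{"type":"number"}},"required":["targets"]}

```bash
mkdir -p pics; ls; cat > h.py <<'E'
import numpy as np, cv2
from rig import r
def cam(n):
    s=r.sense(); d=r.grab_frame(n)
    H,W=d["color"].shape[:2]; f=H/2/np.tan(np.radians(d["vertical_fov"])/2)
    if "R" in d: R,t=np.array(d["R"]),np.array(d["t"])
    else:
        T=np.array(d["T_tool_cam"]); Q=cv2.Rodrigues(np.array(s["tcp_rot"],float))[0]
        Rc=Q@T[:3,:3]; c=Q@T[:3,3]+np.array(s["tool_pos"]); R=Rc.T; t=-R@c
    return d,f,R,t
def save(n,c): cv2.imwrite("pics/"+n,c[...,::-1])
def plane(u,v,d,f,R,t,z):
    ray=R.T@np.array([(u-d["cx"])/f,(v-d["cy"])/f,1]); c=-R.T@t
    return c+ray*(z-c[2])/ray[2]
def cloud(d,f,R,t):
    Z=d["range_z"]; v,u=np.indices(Z.shape)
    P=np.stack([(u-d["cx"])/f*Z,(v-d["cy"])/f*Z,Z],-1)
    return (P-t)@R
E
python3 - <<'E'
from h import *
print(r.sense())
for n in("scene","side","wrist"):
    d,f,R,t=cam(n); save(n+"0.png",d["color"]); print(n,f,-R.T@t, R[2])
    np.savez(n+"0.npz",P=cloud(d,f,R,t),c=d["color"],z=d["range_z"])
E
```

```text
pics
{'clock': 0.0, 'joint_pos': array([-2.10109746e-01,  1.59081306e-01,  1.59824832e+00, -2.78362359e-05,
        1.38621172e+00, -2.10100480e-01]), 'qvel': array([-0.00051556,  0.00011387,  0.00065431,  0.00081707, -0.00086265,
        0.0003993 ]), 'joint_efforts': array([ 1.96016467e-04, -3.96006632e+01, -3.31426942e+01, -2.07608541e-04,
        8.36965773e-03, -3.09808388e-05]), 'tool_pos': array([5.74428459e+02, 8.72082650e-02, 2.52290692e+02]), 'tcp_rot': array([-2.22030012e+00, -2.22029095e+00,  1.70060733e-03]), 'ft_force': array([ 0.05827956, -0.40016812, -0.90326026]), 'wrist_torque': array([ 0.00894561, -0.03948949,  0.03546524]), 'gripper_force': 0.0, 'opening': 85.4152330832528}
scene 428.73423636350424 [ 210.75353364 -442.40610759  689.11810112] [ 0.45636504  0.50869878 -0.7300387 ]
side 481.3278321833261 [441.17463072 639.67069596 930.66040184] [ 0.14083305 -0.58517923 -0.79858081]
wrist 326.1787165674985 [575.32453375  76.07905706 373.85715074] [-0.00219161 -0.29669834 -0.95496874]
```

View pics/scene0.png

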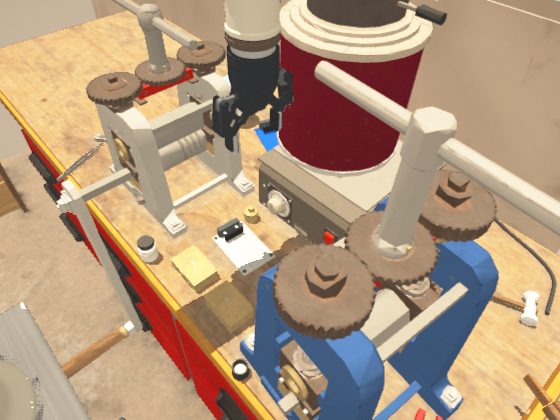

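View pics/side0.png

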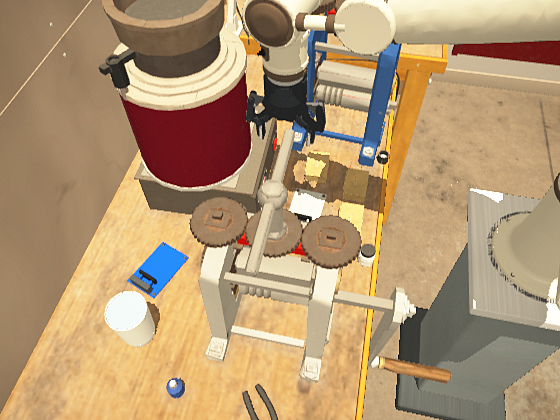

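View pics/wrist0.png

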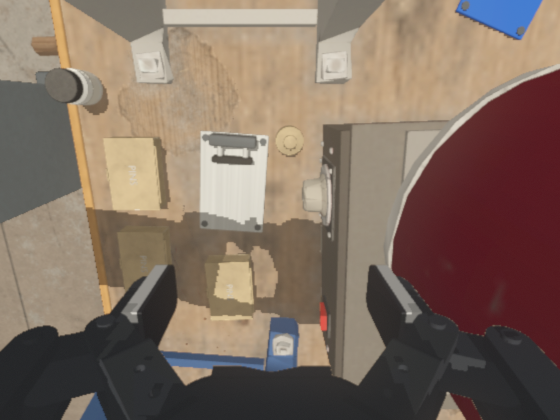

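Wrist view (right = +x, down = −y): three tins at pixels (133,173), (145,257), (230,287). The steel plate with its stop is at (233,180), and the blue decoy is at (500,15). The jar is at (70,87), the weight at (290,141); the loupe is hidden here, near (240,370) in the scene view. Now measuring from depth.

```bash
cat > seg.py <<'E'
from h import *
def tops(P,valid,zlo,zhi,box,amin=150):
    m=((P[...,2]>zlo)&(P[...,2]<zhi)&valid&(P[...,0]>box[0])&(P[...,0]<box[1])&(P[...,1]>box[2])&(P[...,1]<box[3])).astype(np.uint8)
    m=cv2.morphologyEx(m,cv2.MORPH_OPEN,np.ones((3,3)))
    n,l,s,c=cv2.connectedComponentsWithStats(m)
    for i in range(1,n):
        if s[i,4]<amin: continue
        Q=P[l==i]; q=cv2.minAreaRect(Q[:,:2].astype(np.float32))
        print(s[i,4],c[i].round(),"med z %.1f"%np.median(Q[:,2]),"rect",np.round(q[0],1),np.round(q[1],1),round(q[2],2), "ext",Q[:,:2].min(0).round(1),Q[:,:2].max(0).round(1))
E
python3 - <<'E'
from seg import *
for n in("wrist","scene","side"):
    D=np.load(n+"0.npz");P=D["P"];v=D["z"]>0
    print(n); 
    for lo,hi in((-4,2),(2.5,7),(19,30),(33,52)):
        print(lo,hi); tops(P,v,lo,hi,(290,640,-230,170),60)
E
```

```text
wrist
-4 2
43779 [209. 163.] med z 0.6 rect [494.4 -30.1] [399.9 291.2] 89.98 ext [ 348.7 -230. ] [640.  169.9]
217 [195. 123.] med z 1.0 rect [490.5  58.3] [19.1 28.5] 32.38 ext [476.1  47.7] [504.   68.2]
2.5 7
5039 [233. 189.] med z 4.9 rect [529.7 -10.4] [115.7  76.1] 85.87 ext [488.3 -69.9] [571.   49.1]
162 [233. 151.] med z 5.0 rect [530.9  27.2] [ 9.1 21.7] 87.52 ext [520.   22.4] [541.9  31.6]
19 30
1325 [149.  54.] med z 22.5 rect [455.5 122.7] [36.8 40.7] 5.41 ext [436.7 101.5] [472.  144.5]
718 [329.  57.] med z 22.2 rect [630.6 121.2] [19.4 39.8] 0.98 ext [620.7 101.4] [640.  141.2]
177 [90. 88.] med z 24.2 rect [390.5  92.9] [30.1  9.3] 83.28 ext [384.1  78.5] [395.5 108.4]
481 [289. 140.] med z 24.2 rect [594.1  40.8] [28.8 29.4] 0.14 ext [579.7  26.1] [608.4  55.5]
571 [232. 141.] med z 26.7 rect [533.8  40.4] [12.2 49.4] 85.78 ext [509.   32.8] [558.6  47.6]
3662 [133. 173.] med z 25.3 rect [423.8   4.1] [79.  57.2] 89.65 ext [395.2 -35.3] [452.6  43.6]
285 [232. 160.] med z 24.9 rect [532.5  20. ] [ 7.4 42.9] 85.78 ext [511.1  15.6] [553.9  25.1]
2061 [141. 253.] me
[... 3432 characters left out ...]
2 [357. 278.] med z -1.0 rect [389.6 133.8] [71.6 61.4] 89.47 ext [359.  98.] [420.3 169.8]
2.5 7
19 30
549 [317. 164.] med z 23.7 rect [ 521.  -140.6] [55.7 84.5] 3.05 ext [ 492.7 -183.8] [550.1 -98.7]
600 [356. 182.] med z 23.9 rect [ 420.8 -102.5] [83.  55.6] 88.85 ext [ 393.1 -143.9] [449.  -60.5]
456 [352. 214.] med z 23.6 rect [421.2  -2.4] [54.6 72.4] 1.63 ext [393.5 -38.3] [448.7  33.3]
33 52
100 [299. 135.] med z 39.3 rect [ 579.9 -211.7] [24.1 35.3] 5.86 ext [ 568.7 -229.7] [ 593.7 -193.5]
205 [368. 148.] med z 41.7 rect [ 402.5 -199.7] [41.7 37.3] 86.63 ext [ 383.  -221.5] [ 420.1 -179.4]
185 [368. 251.] med z 47.5 rect [374.8  94.8] [29.2 29.5] 4.1 ext [359.9  80.6] [389.8 109.7]
```

```bash
python3 - <<'E'
from seg import *
D=np.load("wrist0.npz")
save("crop0.png",cv2.resize(D["c"][40:340,40:340],(600,600)))
print(r.tip_extent)
D=np.load("scene0.npz");P=D["P"]
print("loupe",P[362:376:3,240].round(0).tolist())
E
```

```text
22.0
loupe [[371.0, -200.0, 19.0], [370.0, -201.0, 12.0], [366.0, -205.0, 13.0], [364.0, -209.0, 12.0], [358.0, -217.0, 25.0]]
```

View pics/crop0.png

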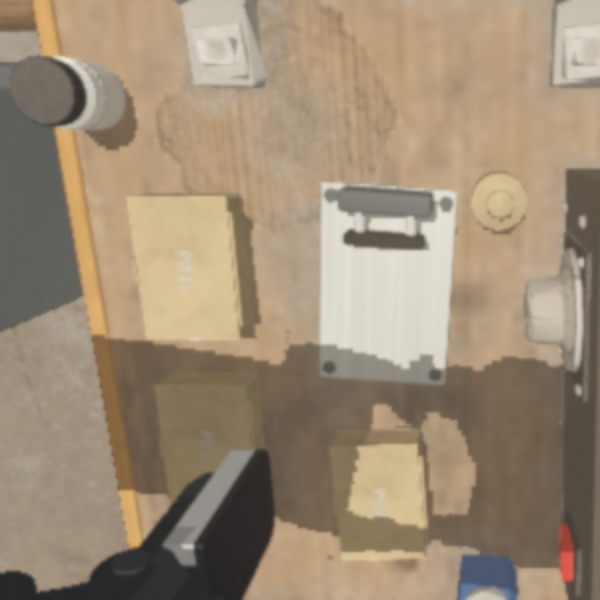

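The crop shows the three tins marked "PIRE"-like on their lids, the steel plate with its dark housing at the +y end, and the weight beside it. The blue plate is elsewhere. First test is tin A, at about (423.5, 3.5), gripped at its −y end.

Request:
play_rows([
  {"delta_pos": [-4, -0.6, -3], "rotation": [0, 0, 0], "grip": 0},
  {"delta_pos": [-8, -1.2, -6], "rotation": [0, 0, 0], "grip": 0},
  {"delta_pos": [-12, -1.8, -9], "rotation": [0, 0, 0], "grip": 0},
  {"delta_pos": [-15.1, -2.2, -12], "rotation": [0, 0, 0], "grip": 0},
  {"delta_pos": [-15.1, -2.2, -15], "rotation": [0, 0, 0], "grip": 0},
  {"delta_pos": [-15.1, -2.2, -15], "rotation": [0, 0, 0], "grip": 0},
  {"delta_pos": [-15.1, -2.2, -15], "rotation": [0, 0, 0], "grip": 0},
  {"delta_pos": [-15.1, -2.2, -15], "rotation": [0, 0, 0], "grip": 0},
], force=30)

```text
clock: 0.82
tool_pos: [425.3, -22.3, 104.4]
tcp_rot: [2.221, 2.22, 0.001]
ft_force: [-0.1, 0.0, 0.3]
opening: 85.4
gripper_force: 0.0
```

```bash
python3 - <<'E'
from seg import *
d,f,R,t=cam("wrist"); P=cloud(d,f,R,t); v=d["range_z"]>0
print(r.sense()["tool_pos"])
for lo,hi in((2.5,7),(20,30)): tops(P,v,lo,hi,(330,600,-230,130),200)
E
```

```text
[426.5897392  -22.65826516 105.45603583]
12947 [413. 207.] med z 4.8 rect [529.7 -10.4] [115.7  77. ] 85.85 ext [488.  -70.4] [570.6  49.5]
512 [438. 146.] med z 4.8 rect [538.3  27.8] [10.3 23.1] 85.8 ext [526.6  22. ] [549.8  33.5]
615 [321.   6.] med z 22.0 rect [454.3 105.9] [24.8  7.4] 3.91 ext [441.8 101.4] [466.8 108.9]
216 [205.  48.] med z 24.8 rect [388.   85.1] [26.9  6.6] 48.53 ext [376.6  77.1] [394.8  97.3]
1376 [539. 127.] med z 24.2 rect [588.3  40.1] [20.5 29.7] 6.53 ext [577.7  25.8] [599.8  55.5]
1752 [449. 128.] med z 26.5 rect [533.3  40.4] [12.  51.3] 85.94 ext [507.6  32.9] [558.7  47.6]
10497 [268. 182.] med z 25.2 rect [423.8   4.4] [79.4 56.4] 89.57 ext [395.6 -35.2] [452.1  44.3]
830 [440. 161.] med z 24.9 rect [531.5  20. ] [ 7.2 43.7] 85.92 ext [509.7  15.3] [553.3  24.9]
6698 [268. 322.] med z 25.3 rect [ 423.4 -100.8] [77.9 56.3] 89.12 ext [ 395.3 -139.8] [452.  -61.6]
694 [371. 348.] med z 25.2 rect [ 502.5 -123.2] [44.3 15. ] 89.85 ext [ 494.9 -145.3] [ 510. -101.]
```

Request:
play_rows([
  {"delta_pos": [0, 0, -3], "rotation": [0, 0, 0], "grip": 0},
  {"delta_pos": [0, 0, -5.5], "rotation": [0, 0, 0], "grip": 0},
  {"delta_pos": [0, 0, -7], "rotation": [0, 0, 0], "grip": 0},
  {"delta_pos": [0, 0, -7.7], "rotation": [0, 0, 0], "grip": 0},
  {"delta_pos": [0, 0, -7.7], "rotation": [0, 0, 0], "grip": 0},
  {"delta_pos": [0, 0, -7.7], "rotation": [0, 0, 0], "grip": 0},
])

```text
clock: 1.37
tool_pos: [426.1, -22.5, 27.8]
tcp_rot: [2.219, 2.22, 0.002]
ft_force: [0.0, -0.7, -0.1]
opening: 84.9
gripper_force: 0.0
```

Request:
play_rows([
  {"delta_pos": [-0.2, 0, 0], "rotation": [0, 0, 0], "grip": 40},
  {"delta_pos": [-0.2, 0, 0], "rotation": [0, 0, 0], "grip": 70},
  {"delta_pos": [-0.2, 0, 0], "rotation": [0, 0, 0], "grip": 110},
  {"delta_pos": [-0.2, 0, 0], "rotation": [0, 0, 0], "grip": 150},
  {"delta_pos": [-0.2, 0, 0], "rotation": [0, 0, 0], "grip": 150},
  {"delta_pos": [-0.2, 0, 0], "rotation": [0, 0, 0], "grip": 150},
  {"delta_pos": [-0.2, 0, 0], "rotation": [0, 0, 0], "grip": 150},
], force=30)

```text
clock: 1.95
tool_pos: [423.0, -22.3, 27.5]
tcp_rot: [2.22, 2.22, 0.001]
ft_force: [-1.1, 0.5, 6.3]
opening: 52.2
gripper_force: 31.4
```

```bash
python3 -c "
from rig import r;s=r.sense()
for k in ('tool_pos','ft_force','wrist_torque','opening','gripper_force'):print(k,s[k])"
```

```text
tool_pos [422.95667965 -22.32526895  27.48455659]
ft_force [-1.12121569  0.49839704  6.31199435]
wrist_torque [0.13284569 0.19431766 0.01345944]
opening 52.20877707458271
gripper_force 31.42250284552574
```

Request:
play_rows([
  {"delta_pos": [0, 0.055, 0.11], "rotation": [-1, 0, 0], "grip": 150},
  {"delta_pos": [0, 0.11, 0.23], "rotation": [-2, 0, 0], "grip": 150},
  {"delta_pos": [0, 0.165, 0.345], "rotation": [-3, 0, 0], "grip": 150},
  {"delta_pos": [0, 0.22, 0.46], "rotation": [-4, 0, 0], "grip": 150},
  {"delta_pos": [0, 0.27, 0.57], "rotation": [-5, 0, 0], "grip": 150},
  {"delta_pos": [0, 0.31, 0.65], "rotation": [-5.7, 0, 0], "grip": 150},
  {"delta_pos": [0, 0.31, 0.65], "rotation": [-5.7, 0, 0], "grip": 150},
  {"delta_pos": [0, 0.31, 0.65], "rotation": [-5.7, 0, 0], "grip": 150},
])

```text
clock: 2.62
tool_pos: [422.7, -19.0, 33.3]
tcp_rot: [2.169, 2.17, -0.106]
ft_force: [1.3, -0.4, 1.8]
opening: 52.2
gripper_force: 31.8
```

```bash
cat > st.py <<'E'
from h import *
s=r.sense()
for k in ('tool_pos','tcp_rot','ft_force','wrist_torque','opening','gripper_force'):print(k,np.round(s[k],3))
E
python3 - <<'E'
import st
from seg import *
d,f,R,t=cam("wrist"); P=cloud(d,f,R,t)
m=(P[...,0]>402)&(P[...,0]<446)&(P[...,1]>0)&(P[...,1]<46)&(P[...,2]>15)&(P[...,2]<45)
Q=P[m]; print(len(Q)); 
for y in range(0,46,5):
    q=Q[(Q[:,1]>y)&(Q[:,1]<y+5)]; print(y,np.median(q[:,2]) if len(q) else None)
E
```

```text
tool_pos [422.684 -18.984  33.303]
tcp_rot [ 2.169  2.17  -0.106]
ft_force [ 1.256 -0.383  1.846]
wrist_torque [ 0.088 -0.171 -0.039]
opening 52.194
gripper_force 31.832
12771
0 29.093324854613265
5 28.656642878171823
10 28.180492888387562
15 27.67537824644886
20 27.254183011495392
25 26.77167580264583
30 26.26430071887963
35 25.813712594186413
40 25.38541621304017
45 25.03902496272474
```

Request:
play_rows([
  {"delta_pos": [0, 0, 0.05], "rotation": [0, 0, 0], "grip": 150},
  {"delta_pos": [0, 0, 0.05], "rotation": [0, 0, 0], "grip": 150},
  {"delta_pos": [0, 0, 0.05], "rotation": [0, 0, 0], "grip": 150},
  {"delta_pos": [0, 0, 0.05], "rotation": [0, 0, 0], "grip": 150},
])

```text
clock: 3.0
tool_pos: [422.2, -19.0, 33.4]
tcp_rot: [2.171, 2.17, -0.107]
ft_force: [2.1, 0.2, 0.9]
opening: 52.4
gripper_force: 31.8
```

```bash
python3 st.py
```

```text
tool_pos [422.169 -19.004  33.371]
tcp_rot [ 2.171  2.17  -0.107]
ft_force [2.102 0.226 0.888]
wrist_torque [ 0.15  -0.344 -0.129]
opening 52.354
gripper_force 31.788
```

Request:
play_rows([
  {"delta_pos": [0, 0, 0.05], "rotation": [0, 0, 0], "grip": 150},
  {"delta_pos": [0, 0, 0.05], "rotation": [0, 0, 0], "grip": 150},
  {"delta_pos": [0, 0, 0.05], "rotation": [0, 0, 0], "grip": 150},
  {"delta_pos": [0, 0, 0.05], "rotation": [0, 0, 0], "grip": 150},
])

```text
clock: 3.33
tool_pos: [421.6, -18.9, 33.6]
tcp_rot: [2.171, 2.171, -0.109]
ft_force: [-0.2, -0.9, -0.4]
opening: 51.9
gripper_force: 31.7
```

```bash
python3 st.py
```

```text
tool_pos [421.598 -18.868  33.575]
tcp_rot [ 2.171  2.171 -0.109]
ft_force [-0.173 -0.947 -0.363]
wrist_torque [ 0.079 -0.113  0.022]
opening 51.937
gripper_force 31.695
```

```bash
cat > av.py <<'E'
from h import *
A=[]
for i in range(6):
    s=r.sense(); A.append(np.r_[s["tool_pos"],s["ft_force"],s["wrist_torque"]]); r.grab_frame("wrist")
A=np.array(A); print("mean",A.mean(0).round(2),"sd",A.std(0).round(2))
E
python3 av.py
```

```text
mean [ 4.2161e+02 -1.8860e+01  3.3600e+01 -2.2000e-01 -5.2000e-01  1.1000e-01
  6.0000e-02 -4.0000e-02 -1.0000e-02] sd [0.02 0.01 0.02 0.22 0.54 0.31 0.03 0.04 0.02]
```

Request:
play_rows([
  {"delta_pos": [0, 0, 0.05], "rotation": [0, 0, 0], "grip": 150},
  {"delta_pos": [0, 0, 0.05], "rotation": [0, 0, 0], "grip": 150},
  {"delta_pos": [0, 0, 0.05], "rotation": [0, 0, 0], "grip": 150},
  {"delta_pos": [0, 0, 0.05], "rotation": [0, 0, 0], "grip": 150},
])

```text
clock: 3.97
tool_pos: [421.7, -18.8, 34.1]
tcp_rot: [2.171, 2.171, -0.109]
ft_force: [-0.1, -0.4, -1.8]
opening: 52.3
gripper_force: 31.6
```

```bash
python3 av.py
```

```text
mean [ 4.2183e+02 -1.8860e+01  3.4170e+01 -2.6000e-01  0.0000e+00 -1.8300e+00
  4.0000e-02  0.0000e+00  2.0000e-02] sd [0.09 0.03 0.06 0.26 0.22 0.25 0.02 0.03 0.02]
```

Request:
play_rows([
  {"delta_pos": [0, 0, 0.05], "rotation": [0, 0, 0], "grip": 150},
  {"delta_pos": [0, 0, 0.05], "rotation": [0, 0, 0], "grip": 150},
  {"delta_pos": [0, 0, 0.05], "rotation": [0, 0, 0], "grip": 150},
  {"delta_pos": [0, 0, 0.05], "rotation": [0, 0, 0], "grip": 150},
])

```text
clock: 4.6
tool_pos: [422.0, -18.9, 34.8]
tcp_rot: [2.17, 2.17, -0.108]
ft_force: [-0.4, 0.3, -1.9]
opening: 52.2
gripper_force: 31.7
```

```bash
python3 av.py; python3 - <<'E'
from seg import *
d,f,R,t=cam("wrist"); P=cloud(d,f,R,t)
m=(P[...,0]>402)&(P[...,0]<446)&(P[...,1]>0)&(P[...,1]<43)&(P[...,2]>15)&(P[...,2]<45)
Q=P[m]; print(np.polyfit(Q[:,1]-44.3,Q[:,2],1))
E
```

```text
mean [ 4.2199e+02 -1.8920e+01  3.4810e+01 -6.0000e-02  3.5000e-01 -1.9200e+00
  4.0000e-02  0.0000e+00  2.0000e-02] sd [0.02 0.01 0.01 0.38 0.5  0.43 0.02 0.03 0.03]
[-0.10284307 26.12754005]
```

A reads −1.9 N at a plateau, so it is empty. Setting it back down and going to B.

Request:
play_rows([
  {"delta_pos": [0, -0.05, -0.28], "rotation": [1, 0, 0], "grip": 150},
  {"delta_pos": [0, -0.11, -0.42], "rotation": [2, 0, 0], "grip": 150},
  {"delta_pos": [0, -0.17, -0.54], "rotation": [3, 0, 0], "grip": 150},
  {"delta_pos": [0, -0.22, -0.65], "rotation": [4, 0, 0], "grip": 150},
  {"delta_pos": [0, -0.27, -0.76], "rotation": [5, 0, 0], "grip": 150},
  {"delta_pos": [0, -0.31, -0.84], "rotation": [5.7, 0, 0], "grip": 150},
  {"delta_pos": [0, -0.31, -0.84], "rotation": [5.7, 0, 0], "grip": 150},
  {"delta_pos": [0, -0.31, -0.84], "rotation": [5.7, 0, 0], "grip": 150},
])

```text
clock: 5.62
tool_pos: [422.4, -21.7, 27.5]
tcp_rot: [-2.221, -2.22, -0.001]
ft_force: [-4.2, 3.6, 11.2]
opening: 52.0
gripper_force: 33.5
```

Request:
play_rows([
  {"delta_pos": [0, 0, 0], "rotation": [0, 0, 0], "grip": 0},
  {"delta_pos": [0, 0, 0], "rotation": [0, 0, 0], "grip": 0},
  {"delta_pos": [0, 0, 0], "rotation": [0, 0, 0], "grip": 0},
  {"delta_pos": [0, 0, 0], "rotation": [0, 0, 0], "grip": 0},
  {"delta_pos": [0, 0, 0], "rotation": [0, 0, 0], "grip": 0},
  {"delta_pos": [0, 0, 2], "rotation": [0, 0, 0], "grip": 0},
  {"delta_pos": [0, 0, 6], "rotation": [0, 0, 0], "grip": 0},
  {"delta_pos": [0, 0, 6], "rotation": [0, 0, 0], "grip": 0},
])

```text
clock: 6.28
tool_pos: [426.2, -23.4, 92.3]
tcp_rot: [2.214, 2.215, 0.007]
ft_force: [0.8, -0.6, 0.0]
opening: 85.2
gripper_force: 0.0
```

Request:
play_rows([
  {"delta_pos": [0.05, -2, 0], "rotation": [0, 0, 0], "grip": 0},
  {"delta_pos": [0.1, -5.5, 0], "rotation": [0, 0, -0.9], "grip": 0},
  {"delta_pos": [0.1, -5.5, 0], "rotation": [0, 0, -0.9], "grip": 0},
  {"delta_pos": [0.1, -5.5, 0], "rotation": [0, 0, -0.9], "grip": 0},
  {"delta_pos": [0.1, -5.5, 0], "rotation": [0, 0, -0.9], "grip": 0},
])

```text
clock: 6.7
tool_pos: [422.7, -76.7, 86.2]
tcp_rot: [-2.239, -2.203, -0.0]
ft_force: [0.1, 0.2, -0.0]
opening: 85.6
gripper_force: 0.0
```

```bash
python3 - <<'E'
import st
from seg import *
d,f,R,t=cam("wrist"); P=cloud(d,f,R,t); v=d["range_z"]>0
for lo,hi in((2.5,7),(20,30)): tops(P,v,lo,hi,(380,580,-230,70),200)
E
```

```text
tool_pos [422.704 -76.688  86.16 ]
tcp_rot [-2.239 -2.203 -0.   ]
ft_force [ 0.05   0.225 -0.024]
wrist_torque [0.018 0.034 0.028]
opening 85.567
gripper_force 0.0
19482 [439. 128.] med z 4.7 rect [529.6 -10.5] [116.2  77. ] 85.85 ext [487.6 -70.8] [570.1  50. ]
466 [518.  45.] med z 4.7 rect [563.8  29.2] [13.9 14. ] 88.99 ext [556.8  22.2] [570.8  36. ]
626 [472.  44.] med z 4.7 rect [538.4  30.3] [ 8.2 22.7] 85.43 ext [527.   25.6] [550.   34.9]
3023 [488.  16.] med z 26.4 rect [533.2  40.2] [12.6 51.2] 86.27 ext [507.5  32.7] [558.6  47.6]
16348 [270.  88.] med z 25.2 rect [423.6   4.8] [56.5 79.8] 0.04 ext [395.4 -35.1] [451.8  44.7]
1325 [476.  60.] med z 24.8 rect [531.4  20.2] [ 7.7 44.2] 86.05 ext [509.3  15. ] [553.5  24.7]
9995 [273. 270.] med z 25.3 rect [ 423.5 -102.3] [80.4 56.3] 89.15 ext [ 395.4 -142.7] [451.9 -61.9]
2791 [444. 290.] med z 25.2 rect [ 536.  -113.4] [35.7 68.7] 45.11 ext [ 499.3 -146.5] [552.  -98.8]
```

Request:
play_rows([
  {"delta_pos": [0.1, 0, -3], "rotation": [0, 0, 0], "grip": 0},
  {"delta_pos": [0.1, 0, -5], "rotation": [0, 0, 0], "grip": 0},
  {"delta_pos": [0.1, 0, -5.8], "rotation": [0, 0, 0], "grip": 40},
  {"delta_pos": [0.1, 0, -5.8], "rotation": [0, 0, 0], "grip": 40},
])

```text
clock: 7.08
tool_pos: [422.0, -75.3, 26.4]
tcp_rot: [-2.234, -2.202, 0.003]
ft_force: [-0.3, 0.5, 0.2]
opening: 72.1
gripper_force: 0.0
```

Request:
play_rows([
  {"delta_pos": [0, 0, 0], "rotation": [0, 0, 0], "grip": 80},
  {"delta_pos": [0, 0, 0], "rotation": [0, 0, 0], "grip": 120},
  {"delta_pos": [0, 0, 0], "rotation": [0, 0, 0], "grip": 150},
  {"delta_pos": [0, 0, 0], "rotation": [0, 0, 0], "grip": 150},
  {"delta_pos": [0, 0, 0], "rotation": [0, 0, 0], "grip": 150},
  {"delta_pos": [0, 0, 0], "rotation": [0, 0, 0], "grip": 150},
])

```text
clock: 7.58
tool_pos: [424.9, -77.3, 29.4]
tcp_rot: [2.238, 2.203, 0.001]
ft_force: [-0.2, 2.3, 5.7]
opening: 52.2
gripper_force: 32.4
```

```bash
python3 st.py
```

```text
tool_pos [424.911 -77.277  29.427]
tcp_rot [2.238e+00 2.203e+00 1.000e-03]
ft_force [-0.221  2.256  5.739]
wrist_torque [0.286 0.211 0.028]
opening 52.239
gripper_force 32.356
```

Request:
play_rows([
  {"delta_pos": [0, -0.055, 0.17], "rotation": [1, 0, 0], "grip": 150},
  {"delta_pos": [0, -0.11, 0.3], "rotation": [2, 0, 0], "grip": 150},
  {"delta_pos": [0, -0.17, 0.42], "rotation": [3, 0, 0], "grip": 150},
  {"delta_pos": [0, -0.22, 0.53], "rotation": [4, 0, 0], "grip": 150},
  {"delta_pos": [0, -0.28, 0.64], "rotation": [5, 0, 0], "grip": 150},
  {"delta_pos": [0, -0.32, 0.73], "rotation": [5.7, 0, 0], "grip": 150},
  {"delta_pos": [0, -0.32, 0.73], "rotation": [5.7, 0, 0], "grip": 150},
  {"delta_pos": [0, -0.32, 0.73], "rotation": [5.7, 0, 0], "grip": 150},
])

```text
clock: 8.25
tool_pos: [423.9, -80.6, 35.6]
tcp_rot: [-2.188, -2.152, -0.107]
ft_force: [0.9, 0.1, -1.0]
opening: 52.0
gripper_force: 31.7
```

```bash
python3 av.py
```

```text
mean [ 4.2385e+02 -8.0270e+01  3.5590e+01  4.0000e-02 -5.2000e-01 -8.7000e-01
 -1.5000e-01 -3.0000e-02  1.0000e-02] sd [0.02 0.16 0.02 0.67 0.43 0.39 0.03 0.02 0.01]
```

Request:
play_rows([
  {"delta_pos": [0, 0, 0.05], "rotation": [0, 0, 0], "grip": 150},
  {"delta_pos": [0, 0, 0.05], "rotation": [0, 0, 0], "grip": 150},
  {"delta_pos": [0, 0, 0.05], "rotation": [0, 0, 0], "grip": 150},
])

```text
clock: 8.8
tool_pos: [423.8, -80.0, 36.1]
tcp_rot: [-2.186, -2.153, -0.107]
ft_force: [0.0, -0.2, -1.9]
opening: 52.0
gripper_force: 31.6
```

```bash
python3 av.py
```

```text
mean [ 4.2384e+02 -8.0060e+01  3.6090e+01 -5.0000e-02  9.0000e-02 -1.6400e+00
 -2.0000e-02 -0.0000e+00  1.0000e-02] sd [0.03 0.06 0.02 0.41 0.48 0.48 0.03 0.02 0.03]
```

Request:
play_rows([
  {"delta_pos": [0, 0, 0.04], "rotation": [0, 0, 0], "grip": 150},
  {"delta_pos": [0, 0, 0.04], "rotation": [0, 0, 0], "grip": 150},
  {"delta_pos": [0, 0, 0.04], "rotation": [0, 0, 0], "grip": 150},
])

```text
clock: 9.35
tool_pos: [424.0, -80.2, 36.6]
tcp_rot: [-2.187, -2.153, -0.107]
ft_force: [0.4, 0.0, -0.8]
opening: 52.2
gripper_force: 31.6
```

```bash
python3 av.py
```

```text
mean [ 4.2399e+02 -8.0220e+01  3.6610e+01 -6.0000e-02 -6.0000e-02 -1.8900e+00
 -5.0000e-02  0.0000e+00  1.0000e-02] sd [0.02 0.01 0.01 0.34 0.29 0.55 0.01 0.02 0.02]
```

B also plateaus at −1.9 N, so it is empty. Putting it down and testing C.

Request:
play_rows([
  {"delta_pos": [0, 0.05, -0.25], "rotation": [-1, 0, 0], "grip": 150},
  {"delta_pos": [0, 0.11, -0.38], "rotation": [-2, 0, 0], "grip": 150},
  {"delta_pos": [0, 0.17, -0.5], "rotation": [-3, 0, 0], "grip": 150},
  {"delta_pos": [0, 0.22, -0.62], "rotation": [-4, 0, 0], "grip": 150},
  {"delta_pos": [0, 0.28, -0.73], "rotation": [-5, 0, 0], "grip": 150},
  {"delta_pos": [0, 0.32, -0.8], "rotation": [-5.7, 0, 0], "grip": 150},
  {"delta_pos": [0, 0.32, -0.8], "rotation": [-5.7, 0, 0], "grip": 150},
  {"delta_pos": [0, 0.32, -0.8], "rotation": [-5.7, 0, 0], "grip": 150},
])

```text
clock: 10.32
tool_pos: [424.4, -77.3, 29.4]
tcp_rot: [2.236, 2.204, -0.002]
ft_force: [-3.5, -1.3, 7.7]
opening: 52.2
gripper_force: 32.7
```

Request:
play_rows([
  {"delta_pos": [0, 0, 0], "rotation": [0, 0, 0], "grip": 0},
  {"delta_pos": [0, 0, 0], "rotation": [0, 0, 0], "grip": 0},
  {"delta_pos": [0, 0, 0], "rotation": [0, 0, 0], "grip": 0},
  {"delta_pos": [0, 0, 0], "rotation": [0, 0, 0], "grip": 0},
  {"delta_pos": [0, 0, 0], "rotation": [0, 0, 0], "grip": 0},
  {"delta_pos": [0, 0, 2], "rotation": [0, 0, 0], "grip": 0},
  {"delta_pos": [0, 0, 6], "rotation": [0, 0, 0], "grip": 0},
  {"delta_pos": [0, 0, 6], "rotation": [0, 0, 0], "grip": 0},
])

```text
clock: 10.98
tool_pos: [428.0, -78.8, 94.5]
tcp_rot: [2.232, 2.197, 0.006]
ft_force: [1.3, -1.3, 1.4]
opening: 85.5
gripper_force: 0.0
```

Request:
play_rows([
  {"delta_pos": [3, -1.2, 0], "rotation": [0, 0, 1], "grip": 0},
  {"delta_pos": [6.5, -2.5, 0], "rotation": [0, 0, 2], "grip": 0},
  {"delta_pos": [9.9, -3.8, 0], "rotation": [0, 0, 3.6], "grip": 0},
  {"delta_pos": [9.9, -3.8, 0], "rotation": [0, 0, 3.6], "grip": 0},
  {"delta_pos": [9.9, -3.8, 0], "rotation": [0, 0, 3.6], "grip": 0},
  {"delta_pos": [9.9, -3.8, 0], "rotation": [0, 0, 3.6], "grip": 0},
])

```text
clock: 11.48
tool_pos: [522.2, -114.6, 88.0]
tcp_rot: [-2.167, -2.272, 0.001]
ft_force: [-0.1, -0.5, 0.5]
opening: 85.2
gripper_force: 0.0
```

```bash
python3 - <<'E'
import st
from seg import *
d,f,R,t=cam("wrist"); P=cloud(d,f,R,t); v=d["range_z"]>0
for lo,hi in((2.5,7),(20,30)): tops(P,v,lo,hi,(380,600,-230,70),200)
E
```

```text
tool_pos [ 522.239 -114.631   88.   ]
tcp_rot [-2.167e+00 -2.272e+00  1.000e-03]
ft_force [-0.077 -0.493  0.504]
wrist_torque [0.035 0.014 0.034]
opening 85.234
gripper_force 0.0
19976 [290.  76.] med z 4.8 rect [528.8 -23.1] [90.3 76.2] 85.9 ext [488.2 -70.5] [569.7  19.3]
9666 [89. 44.] med z 25.2 rect [424.1 -14.3] [57.7 43.1] 2.79 ext [394.6 -34.9] [452.1   8.6]
11837 [108. 205.] med z 25.3 rect [ 424.6 -103. ] [80.1 56.9] 88.41 ext [ 396.3 -143.1] [453.9 -62.4]
9819 [271. 269.] med z 25.3 rect [ 523.8 -140.4] [56.2 80.6] 2.63 ext [ 495.4 -180.9] [552.9 -99.3]
293 [ 81. 315.] med z 24.8 rect [ 400.  -176.7] [ 2.3 20.9] 83.83 ext [ 389.5 -178.7] [ 410.4 -174.6]
538 [353. 351.] med z 24.9 rect [ 579.5 -198.9] [37.8 19.4] 38.64 ext [ 570.6 -218.3] [ 599.9 -190.9]
```

Request:
play_rows([
  {"delta_pos": [0, -0.05, -3], "rotation": [0, 0, 0], "grip": 0},
  {"delta_pos": [0, -0.05, -5], "rotation": [0, 0, 0], "grip": 0},
  {"delta_pos": [0, -0.05, -6], "rotation": [0, 0, 0], "grip": 40},
  {"delta_pos": [0, -0.05, -6], "rotation": [0, 0, 0], "grip": 40},
  {"delta_pos": [0, -0.05, -6], "rotation": [0, 0, 0], "grip": 40},
])

```text
clock: 11.95
tool_pos: [522.4, -115.2, 28.8]
tcp_rot: [-2.168, -2.273, 0.0]
ft_force: [0.3, -0.5, 0.8]
opening: 72.2
gripper_force: 0.0
```

Request:
play_rows([
  {"delta_pos": [0, 0, 0], "rotation": [0, 0, 0], "grip": 80},
  {"delta_pos": [0, 0, 0], "rotation": [0, 0, 0], "grip": 120},
  {"delta_pos": [0, 0, 0], "rotation": [0, 0, 0], "grip": 150},
  {"delta_pos": [0, 0, 0], "rotation": [0, 0, 0], "grip": 150},
  {"delta_pos": [0, 0, 0], "rotation": [0, 0, 0], "grip": 150},
  {"delta_pos": [0, 0, 0], "rotation": [0, 0, 0], "grip": 150},
], force=60)

```text
clock: 12.45
tool_pos: [524.0, -116.0, 30.6]
tcp_rot: [2.167, 2.272, 0.001]
ft_force: [-3.2, 0.3, 6.8]
opening: 50.8
gripper_force: 63.8
```

```bash
python3 st.py
```

```text
tool_pos [ 523.95  -115.996   30.567]
tcp_rot [2.167e+00 2.272e+00 1.000e-03]
ft_force [-3.152  0.311  6.817]
wrist_torque [ 0.109  0.535 -0.068]
opening 50.767
gripper_force 63.779
```

Request:
play_rows([
  {"delta_pos": [0, -0.055, 0.17], "rotation": [1, 0.05, 0], "grip": 150},
  {"delta_pos": [0, -0.11, 0.3], "rotation": [2, 0.09, 0], "grip": 150},
  {"delta_pos": [0, -0.17, 0.42], "rotation": [3, 0.14, 0], "grip": 150},
  {"delta_pos": [0.01, -0.22, 0.53], "rotation": [4, 0.18, 0], "grip": 150},
  {"delta_pos": [0.01, -0.28, 0.64], "rotation": [5, 0.23, 0], "grip": 150},
  {"delta_pos": [0.01, -0.33, 0.73], "rotation": [5.7, 0.26, 0], "grip": 150},
  {"delta_pos": [0.01, -0.33, 0.73], "rotation": [5.7, 0.26, 0], "grip": 150},
  {"delta_pos": [0.01, -0.33, 0.73], "rotation": [5.7, 0.26, 0], "grip": 150},
])

```text
clock: 13.12
tool_pos: [523.4, -119.3, 36.0]
tcp_rot: [-2.119, -2.22, -0.106]
ft_force: [1.8, 0.3, -0.3]
opening: 50.9
gripper_force: 62.9
```

```bash
python3 av.py
```

```text
mean [ 5.2333e+02 -1.1926e+02  3.6010e+01  2.1000e+00 -1.1600e+00 -5.4000e-01
 -4.0000e-01 -4.6000e-01  7.0000e-02] sd [0.03 0.03 0.01 0.38 0.86 0.4  0.1  0.04 0.04]
```

Request:
play_rows([
  {"delta_pos": [0, 0, 0.05], "rotation": [0, 0, 0], "grip": 150},
  {"delta_pos": [0, 0, 0.05], "rotation": [0, 0, 0], "grip": 150},
  {"delta_pos": [0, 0, 0.05], "rotation": [0, 0, 0], "grip": 150},
])

```text
clock: 13.67
tool_pos: [522.8, -118.8, 36.2]
tcp_rot: [-2.117, -2.219, -0.105]
ft_force: [1.1, -1.4, -0.9]
opening: 51.2
gripper_force: 62.9
```

```bash
python3 av.py
```

```text
mean [ 5.2278e+02 -1.1875e+02  3.6210e+01  1.1400e+00 -2.1100e+00 -9.2000e-01
 -5.3000e-01 -2.3000e-01  2.0000e-02] sd [0.01 0.01 0.02 0.4  0.33 0.46 0.03 0.02 0.03]
```

Request:
play_rows([
  {"delta_pos": [0, 0, 0.1], "rotation": [0, 0, 0], "grip": 150},
  {"delta_pos": [0, 0, 0.1], "rotation": [0, 0, 0], "grip": 150},
  {"delta_pos": [0, 0, 0.1], "rotation": [0, 0, 0], "grip": 150},
])

```text
clock: 14.22
tool_pos: [522.4, -118.2, 36.9]
tcp_rot: [-2.116, -2.218, -0.105]
ft_force: [-0.1, -0.3, -3.0]
opening: 50.9
gripper_force: 62.9
```

```bash
python3 av.py; python3 - <<'E'
from seg import *
d,f,R,t=cam("wrist"); P=cloud(d,f,R,t)
m=(P[...,0]>506)&(P[...,0]<542)&(P[...,1]>-180)&(P[...,1]<-135)&(P[...,2]>15)&(P[...,2]<45)
Q=P[m]; print(len(Q),np.polyfit(Q[:,1]+180.5,Q[:,2],1))
E
```

```text
mean [ 5.2243e+02 -1.1826e+02  3.6930e+01 -2.8000e-01 -8.0000e-02 -3.4700e+00
 -6.0000e-02  4.0000e-02 -2.0000e-02] sd [0.02 0.02 0.04 0.25 0.47 0.24 0.04 0.08 0.03]
3650 [ 0.10368417 25.20741337]
```

C pulls −3.5 N with its far end still down, so it is the full tin. Levelling, lifting, and carrying it to above the plate.

Request:
play_rows([
  {"delta_pos": [0, 0.05, 0.5], "rotation": [-1, -0.05, 0], "grip": 150},
  {"delta_pos": [0, 0.15, 1.5], "rotation": [-2.8, -0.12, 0], "grip": 150},
  {"delta_pos": [0, 0.33, 2.8], "rotation": [-5.7, -0.26, 0], "grip": 150},
  {"delta_pos": [0, 0.33, 3.8], "rotation": [-5.7, -0.26, 0], "grip": 150},
  {"delta_pos": [0, 0.33, 3.8], "rotation": [-5.7, -0.26, 0], "grip": 150},
  {"delta_pos": [0, 0.33, 3.8], "rotation": [-5.7, -0.26, 0], "grip": 150},
], force=80)

```text
clock: 15.07
tool_pos: [523.7, -115.7, 76.1]
tcp_rot: [2.167, 2.273, 0.002]
ft_force: [-1.1, -0.5, -5.6]
opening: 50.3
gripper_force: 88.2
```

Request:
play_rows([
  {"delta_pos": [0.1, 1.5, 0], "rotation": [0, 0, -1], "grip": 150},
  {"delta_pos": [0.3, 4, 0], "rotation": [0, 0, -2.5], "grip": 150},
  {"delta_pos": [0.5, 7, 0], "rotation": [0, 0, -4.5], "grip": 150},
  {"delta_pos": [0.7, 9.8, 0], "rotation": [0, 0, -6], "grip": 150},
  {"delta_pos": [0.8, 11.1, 0], "rotation": [0, 0, -6.8], "grip": 150},
  {"delta_pos": [0.8, 11.1, 0], "rotation": [0, 0, -6.8], "grip": 150},
  {"delta_pos": [0.8, 11.1, 0], "rotation": [0, 0, -6.8], "grip": 150},
  {"delta_pos": [0.8, 11.1, 0], "rotation": [0, 0, -6.8], "grip": 150},
])

```text
clock: 15.73
tool_pos: [530.9, -5.3, 74.9]
tcp_rot: [-2.299, -2.14, 0.001]
ft_force: [0.4, -0.2, -5.2]
opening: 51.1
gripper_force: 88.2
```

```bash
python3 av.py; python3 st.py; python3 - <<'E'
from seg import *
for n in("wrist","scene"):
    d,f,R,t=cam(n); save(n+"1.png",d["color"]); P=cloud(d,f,R,t); v=d["range_z"]>0
    print(n); tops(P,v,45,85,(470,590,-100,50),60)
    m=(P[...,0]>512)&(P[...,0]<545)&(P[...,1]>-64)&(P[...,1]<10)&(P[...,2]>50)&(P[...,2]<80)
    Q=P[m]
    if len(Q)>50: print(len(Q),np.linalg.lstsq(np.c_[Q[:,0]-528,Q[:,1]+28,np.ones(len(Q))],Q[:,2],rcond=None)[0])
E
```

```text
mean [ 5.3103e+02 -5.4800e+00  7.5170e+01  9.0000e-02 -5.1000e-01 -5.4400e+00
  1.1000e-01 -2.0000e-02  0.0000e+00] sd [0.09 0.11 0.17 0.36 0.49 0.48 0.02 0.03 0.02]
tool_pos [531.123  -5.182  75.403]
tcp_rot [2.301 2.139 0.   ]
ft_force [-0.325 -0.376 -5.434]
wrist_torque [0.155 0.02  0.004]
opening 51.082
gripper_force 88.225
wrist
17156 [271. 299.] med z 69.8 rect [530.3 -21. ] [63.  78.1] 85.19 ext [493.3 -52.7] [571.2  12.5]
8882 [-4.73696203e-02 -5.95853401e-02  6.97272750e+01]
scene
1282 [249. 235.] med z 69.3 rect [528.9 -32.2] [81.5 78.8] 85.21 ext [491.1 -74. ] [569.8   9.3]
495 [4.53188555e-03 7.85361311e-03 6.96466217e+01]
```

Request:
play_rows([
  {"delta_pos": [-0.05, 0, -1.5], "rotation": [0, 0, 0], "grip": 150},
  {"delta_pos": [-0.05, 0, -2.8], "rotation": [0, 0, 0], "grip": 150},
  {"delta_pos": [-0.05, 0, -3.6], "rotation": [0, 0, 0], "grip": 150},
  {"delta_pos": [-0.05, 0, -3.9], "rotation": [0, 0, 0], "grip": 150},
  {"delta_pos": [-0.05, 0, -4.0], "rotation": [0, 0, 0], "grip": 150},
  {"delta_pos": [-0.05, 0, -4.0], "rotation": [0, 0, 0], "grip": 150},
  {"delta_pos": [-0.05, 0, -4.0], "rotation": [0, 0, 0], "grip": 150},
])

```text
clock: 16.72
tool_pos: [531.3, -4.7, 36.0]
tcp_rot: [2.299, 2.14, 0.001]
ft_force: [0.2, -0.0, -5.9]
opening: 50.4
gripper_force: 88.2
```

```bash
python3 av.py
```

```text
mean [ 5.311e+02 -4.640e+00  3.595e+01  1.400e-01 -1.400e-01 -5.410e+00
  1.600e-01 -1.000e-02 -1.000e-02] sd [0.15 0.04 0.12 0.38 0.38 0.55 0.03 0.04 0.02]
```

Still fully carried, so lowering a little more.

Request:
play_rows([
  {"delta_pos": [0, 0, -0.05], "rotation": [0, 0, 0], "grip": 150},
  {"delta_pos": [0, 0, -0.1], "rotation": [0, 0, 0], "grip": 150},
  {"delta_pos": [0, 0, -0.1], "rotation": [0, 0, 0], "grip": 150},
  {"delta_pos": [0, 0, -0.1], "rotation": [0, 0, 0], "grip": 150},
])

```text
clock: 17.35
tool_pos: [530.8, -4.5, 34.8]
tcp_rot: [2.299, 2.14, 0.0]
ft_force: [-2.8, 0.5, 0.3]
opening: 50.8
gripper_force: 88.8
```

```bash
python3 av.py
```

```text
mean [ 5.3081e+02 -4.4800e+00  3.4810e+01 -2.3400e+00  1.4800e+00  1.2300e+00
  2.3000e-01  2.6000e-01 -3.0000e-02] sd [0.02 0.01 0.01 0.41 0.65 1.17 0.04 0.04 0.02]
```

Request:
play_rows([
  {"delta_pos": [0, 0, -0.03], "rotation": [0, 0, 0], "grip": 150},
  {"delta_pos": [0, 0, -0.06], "rotation": [0, 0, 0], "grip": 150},
  {"delta_pos": [0, 0, -0.06], "rotation": [0, 0, 0], "grip": 150},
  {"delta_pos": [0, 0, -0.06], "rotation": [0, 0, 0], "grip": 150},
])

```text
clock: 17.98
tool_pos: [530.8, -4.5, 34.8]
tcp_rot: [2.299, 2.141, 0.0]
ft_force: [-5.3, 2.7, 9.3]
opening: 50.9
gripper_force: 89.9
```

```bash
python3 av.py
```

```text
mean [ 5.3082e+02 -4.4900e+00  3.4760e+01 -5.7600e+00  2.0900e+00  9.0400e+00
  3.4000e-01  7.3000e-01 -4.0000e-02] sd [0.02 0.01 0.01 0.32 0.56 0.19 0.02 0.03 0.01]
```

Request:
play_rows([
  {"delta_pos": [0, 0, 0.08], "rotation": [0, 0, 0], "grip": 150},
  {"delta_pos": [0, 0, 0.08], "rotation": [0, 0, 0], "grip": 150},
  {"delta_pos": [0, 0, 0.08], "rotation": [0, 0, 0], "grip": 20},
  {"delta_pos": [0, 0, 0.08], "rotation": [0, 0, 0], "grip": 20},
  {"delta_pos": [0, 0, 0.08], "rotation": [0, 0, 0], "grip": 20},
  {"delta_pos": [0, 0, 0.08], "rotation": [0, 0, 0], "grip": 20},
  {"delta_pos": [0, 0, 0.08], "rotation": [0, 0, 0], "grip": 20},
  {"delta_pos": [0, 0, 0.08], "rotation": [0, 0, 0], "grip": 20},
])

```text
clock: 18.95
tool_pos: [530.7, -4.6, 34.6]
tcp_rot: [2.299, 2.14, 0.0]
ft_force: [-1.1, -1.4, -1.1]
opening: 78.4
gripper_force: 0.0
```

Request:
play_rows([
  {"delta_pos": [0, 0, 1.5], "rotation": [0, 0, 0], "grip": 20},
  {"delta_pos": [0, 0, 4.5], "rotation": [0, 0, 0], "grip": 20},
  {"delta_pos": [0, -3, 7], "rotation": [0, 0, 0], "grip": 20},
  {"delta_pos": [-0.2, -7, 9], "rotation": [0, 0, 0], "grip": 100},
  {"delta_pos": [-0.4, -9.9, 9], "rotation": [0, 0, 0], "grip": 255},
  {"delta_pos": [-0.7, -9.9, 9], "rotation": [0, 0, 0], "grip": 255},
  {"delta_pos": [-0.7, -9.9, 9], "rotation": [0, 0, 0], "grip": 255},
  {"delta_pos": [-0.7, -9.9, 9], "rotation": [0, 0, 0], "grip": 255},
])

```text
clock: 19.62
tool_pos: [523.0, -102.9, 124.0]
tcp_rot: [-2.299, -2.139, 0.0]
ft_force: [-0.6, -0.2, -1.0]
opening: 18.1
gripper_force: 0.0
```

```bash
python3 - <<'E'
import st
from seg import *
d,f,R,t=cam("wrist"); save("wrist2.png",d["color"]); P=cloud(d,f,R,t); v=d["range_z"]>0
for lo,hi in((1.8,7),(22,27.3),(27.5,34)): print(lo);tops(P,v,lo,hi,(380,620,-230,70),150)
m=(P[...,0]>506)&(P[...,0]<550)&(P[...,1]>-60)&(P[...,1]<5)&(P[...,2]>22)&(P[...,2]<35)
Q=P[m]; print(len(Q),np.linalg.lstsq(np.c_[Q[:,0]-528,Q[:,1]+28,np.ones(len(Q))],Q[:,2],rcond=None)[0])
E
```

```text
tool_pos [ 523.023 -102.934  123.975]
tcp_rot [-2.299 -2.139  0.   ]
ft_force [-0.633 -0.227 -0.958]
wrist_torque [ 0.038 -0.002  0.036]
opening 18.086
gripper_force 0.0
1.8
4811 [265.  63.] med z 4.7 rect [529.3 -14.9] [106.3  76.3] 85.83 ext [488.1 -70.4] [571.   40.8]
434 [270.  11.] med z 4.8 rect [532.7  31.3] [ 7.1 22.9] 85.2 ext [521.   27.3] [544.2  35.5]
22
11512 [100.  63.] med z 25.2 rect [423.9   3.6] [77.3 56.8] 89.55 ext [395.4 -35. ] [452.3  42.4]
946 [270.  24.] med z 24.9 rect [531.9  19.8] [ 7.4 43.4] 85.78 ext [510.2  15.1] [553.4  24.9]
7877 [135. 223.] med z 25.3 rect [ 424.9 -103.3] [80.3 56.4] 88.18 ext [ 396.7 -143.4] [454.1 -62.5]
27.5
11089 [273. 104.] med z 29.2 rect [529.9 -29.2] [79.7 55.8] 84.8 ext [499.8 -70.7] [560.1  12.8]
7454 [ 4.29877839e-04 -1.95465445e-03  2.92287757e+01]
```

View pics/wrist2.png

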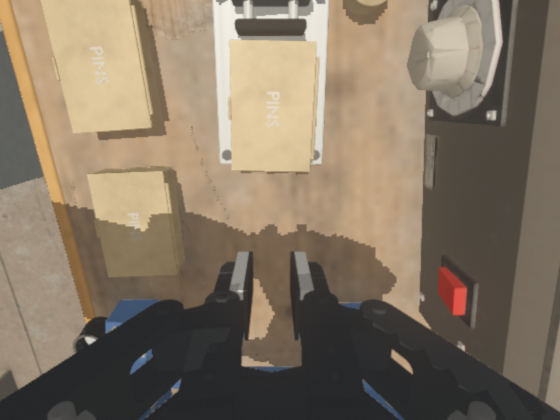

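The tin lies flat on the plate, centre at (273,105), with a gap to the rubber pad at (272,27). It is about 1° and 1.3 mm off axis, so I'll regrip its rear end to straighten it before pushing.

Request:
play_rows([
  {"delta_pos": [0.1, 1, 0], "rotation": [0, 0, 0], "grip": 0},
  {"delta_pos": [0.3, 3, 0], "rotation": [0, 0, 0], "grip": 0},
  {"delta_pos": [0.4, 4.8, -1], "rotation": [0, 0, 0], "grip": 0},
  {"delta_pos": [0.4, 4.8, -3], "rotation": [0, 0, 0], "grip": 0},
  {"delta_pos": [0.4, 4.8, -3], "rotation": [0, 0, 0], "grip": 0},
  {"delta_pos": [0.4, 4.8, -3], "rotation": [0, 0, 0], "grip": 0},
  {"delta_pos": [0.4, 4.8, -3], "rotation": [0, 0, 0], "grip": 0},
], force=25)

```text
clock: 20.25
tool_pos: [527.8, -55.0, 95.0]
tcp_rot: [2.299, 2.141, 0.0]
ft_force: [0.5, 0.5, 0.6]
opening: 85.4
gripper_force: 0.0
```

```bash
python3 av.py;  python3 - <<'E'
from seg import *
d,f,R,t=cam("wrist"); P=cloud(d,f,R,t); v=d["range_z"]>0
for lo,hi in((2,7),(20,27.),(27.5,34)): print(lo);tops(P,v,lo,hi,(480,620,-130,70),150)
E
```

```text
mean [ 5.2816e+02 -5.5650e+01  9.5460e+01  2.0000e-02  1.1000e-01  3.4000e-01
  2.0000e-02  2.0000e-02  1.0000e-02] sd [0.18 0.33 0.22 0.3  0.29 0.67 0.02 0.04 0.01]
2
6212 [264. 127.] med z 4.8 rect [529.6 -10.2] [114.9  76.2] 85.87 ext [487.9 -69.9] [571.1  49.7]
677 [268.  89.] med z 4.8 rect [532.5  29.3] [ 9.9 22.8] 85.93 ext [520.8  23.5] [544.1  35. ]
20
1860 [375.  58.] med z 24.0 rect [593.6  40.5] [29.7 29.5] 60.6 ext [578.7  25.8] [608.7  55.8]
986 [267. 105.] med z 25.0 rect [532.   20.2] [ 6.5 43.7] 85.83 ext [510.1  15.5] [553.8  24.9]
27.5
11865 [270. 187.] med z 29.2 rect [529.5 -29.2] [79.7 56.2] 84.83 ext [499.5 -70.8] [559.8  12.5]
```

Request:
play_rows([
  {"delta_pos": [-0.16, 0.1, -3], "rotation": [0, 0, 0], "grip": 0},
  {"delta_pos": [-0.16, 0.1, -5], "rotation": [0, 0, 0], "grip": 0},
  {"delta_pos": [-0.16, 0.1, -6.0], "rotation": [0, 0, 0], "grip": 40},
  {"delta_pos": [-0.16, 0.1, -6.0], "rotation": [0, 0, 0], "grip": 60},
  {"delta_pos": [-0.16, 0.1, -6.0], "rotation": [0, 0, 0], "grip": 80},
  {"delta_pos": [-0.16, 0.1, -6.0], "rotation": [0, 0, 0], "grip": 100},
  {"delta_pos": [-0.16, 0.1, -6.0], "rotation": [0, 0, 0], "grip": 140},
  {"delta_pos": [-0.16, 0.1, -6.0], "rotation": [0, 0, 0], "grip": 140},
], force=25)

```text
clock: 21.27
tool_pos: [526.8, -54.9, 35.8]
tcp_rot: [2.298, 2.14, 0.001]
ft_force: [-1.8, 0.2, 3.6]
opening: 51.9
gripper_force: 27.3
```

Request:
play_rows([
  {"delta_pos": [0, 0, 0], "rotation": [0, 0, 0], "grip": 140},
  {"delta_pos": [0, 0, 0], "rotation": [0, 0, 0], "grip": 140},
  {"delta_pos": [0, 0, 0], "rotation": [0, 0, 0], "grip": 140},
])

```text
clock: 21.52
tool_pos: [526.8, -54.9, 35.8]
tcp_rot: [2.298, 2.14, 0.001]
ft_force: [-2.2, -0.8, 6.8]
opening: 52.2
gripper_force: 27.8
```

```bash
python3 av.py;  python3 - <<'E'
import st
from seg import *
d,f,R,t=cam("wrist"); P=cloud(d,f,R,t); v=d["range_z"]>0
for lo,hi in((2,7),(20,27.),(27.5,34)): print(lo);tops(P,v,lo,hi,(480,620,-130,70),150)
E
```

```text
mean [ 5.268e+02 -5.487e+01  3.582e+01 -2.350e+00 -2.900e-01  6.350e+00
 -3.000e-02  4.300e-01  4.000e-02] sd [0.02 0.02 0.02 0.42 0.44 0.43 0.03 0.02 0.01]
tool_pos [526.788 -54.859  35.804]
tcp_rot [2.298e+00 2.140e+00 1.000e-03]
ft_force [-2.125 -1.372  7.541]
wrist_torque [-0.023  0.428  0.023]
opening 52.113
gripper_force 27.778
2
9711 [262. 121.] med z 4.8 rect [530.1  -2.8] [100.3  76.4] 85.89 ext [488.7 -54.4] [571.4  49.9]
1399 [269.  85.] med z 4.8 rect [532.5  29.3] [10.4 23.8] 85.85 ext [520.6  23.3] [544.6  35.2]
20
3634 [423.  41.] med z 24.0 rect [593.9  39.4] [27.5 31.2] 86.58 ext [578.4  25.8] [609.6  53.6]
560 [276.  66.] med z 25.5 rect [535.6  35.2] [ 2.  42.6] 85.66 ext [514.3  32.8] [556.9  37.2]
2070 [269. 108.] med z 25.0 rect [531.7  20. ] [ 6.9 43.7] 85.87 ext [509.9  15.2] [553.7  24.8]
27.5
175 [426.  40.] med z 30.6 rect [588.8  38.9] [ 3.7 10.3] 18.07 ext [586.7  34.6] [592.2  44.4]
23165 [273. 220.] med z 29.2 rect [529.4 -29.1] [79.8 65.3] 85.31 ext [495.6 -70.7] [560.7  12.6]
```

Straightened. Now pushing along the plate's +y axis while it is held lightly.

Request:
play_rows([
  {"delta_pos": [0.01, 0.1, 0.03], "rotation": [0, 0, 0], "grip": 140},
  {"delta_pos": [0.015, 0.2, 0.05], "rotation": [0, 0, 0], "grip": 140},
  {"delta_pos": [0.02, 0.3, 0.05], "rotation": [0, 0, 0], "grip": 140},
  {"delta_pos": [0.03, 0.4, 0.05], "rotation": [0, 0, 0], "grip": 140},
  {"delta_pos": [0.035, 0.5, 0.05], "rotation": [0, 0, 0], "grip": 140},
  {"delta_pos": [0.04, 0.6, 0.05], "rotation": [0, 0, 0], "grip": 140},
  {"delta_pos": [0.04, 0.6, 0.05], "rotation": [0, 0, 0], "grip": 140},
  {"delta_pos": [0.04, 0.6, 0.05], "rotation": [0, 0, 0], "grip": 140},
])

```text
clock: 22.53
tool_pos: [527.3, -49.0, 35.8]
tcp_rot: [2.298, 2.139, 0.001]
ft_force: [-0.6, -5.0, 4.8]
opening: 52.2
gripper_force: 27.6
```

```bash
python3 av.py
```

```text
mean [ 5.2728e+02 -4.8990e+01  3.5820e+01  2.0000e-02 -4.8800e+00  5.4000e+00
 -7.3000e-01  8.0000e-02  1.0000e-02] sd [0.02 0.01 0.01 0.44 0.12 0.44 0.05 0.03 0.02]
```

Request:
play_rows([
  {"delta_pos": [0.005, 0.06, 0], "rotation": [0, 0, 0], "grip": 140},
  {"delta_pos": [0.01, 0.12, 0], "rotation": [0, 0, 0], "grip": 140},
  {"delta_pos": [0.015, 0.2, 0], "rotation": [0, 0, 0], "grip": 140},
  {"delta_pos": [0.015, 0.2, 0], "rotation": [0, 0, 0], "grip": 140},
  {"delta_pos": [0.015, 0.2, 0], "rotation": [0, 0, 0], "grip": 140},
])

```text
clock: 23.25
tool_pos: [527.4, -47.3, 35.9]
tcp_rot: [2.297, 2.139, 0.0]
ft_force: [0.7, -7.0, 4.6]
opening: 51.9
gripper_force: 27.6
```

```bash
python3 av.py
```

```text
mean [ 5.2742e+02 -4.7330e+01  3.5830e+01 -2.0000e-01 -5.9100e+00  5.1500e+00
 -9.4000e-01  1.2000e-01  2.0000e-02] sd [0.02 0.01 0.01 0.57 0.74 0.51 0.04 0.02 0.01]
```

Request:
play_rows([
  {"delta_pos": [0.005, 0.06, 0], "rotation": [0, 0, 0], "grip": 140},
  {"delta_pos": [0.01, 0.12, 0], "rotation": [0, 0, 0], "grip": 140},
  {"delta_pos": [0.015, 0.2, 0], "rotation": [0, 0, 0], "grip": 140},
  {"delta_pos": [0.015, 0.2, 0], "rotation": [0, 0, 0], "grip": 140},
  {"delta_pos": [0.015, 0.2, 0], "rotation": [0, 0, 0], "grip": 140},
])

```text
clock: 23.97
tool_pos: [527.6, -45.7, 35.8]
tcp_rot: [2.297, 2.139, -0.0]
ft_force: [-0.4, -7.1, 4.3]
opening: 52.0
gripper_force: 27.5
```

```bash
python3 av.py;  python3 - <<'E'
from seg import *
d,f,R,t=cam("wrist"); save("wrist3.png",d["color"]);P=cloud(d,f,R,t); v=d["range_z"]>0
for lo,hi in((20,27.),(27.5,34)): print(lo);tops(P,v,lo,hi,(480,570,-130,70),100)
E
```

```text
mean [ 5.2758e+02 -4.5730e+01  3.5830e+01 -2.1000e-01 -7.4800e+00  4.3200e+00
 -1.2100e+00  1.6000e-01  9.0000e-02] sd [0.01 0.01 0.01 0.22 0.76 0.41 0.02 0.02 0.04]
20
2031 [269. 124.] med z 25.0 rect [532.2  23. ] [ 7.1 43.9] 85.94 ext [510.2  18.1] [554.2  27.9]
27.5
23148 [273. 220.] med z 29.3 rect [530.1 -20.3] [80.3 65.7] 85.39 ext [496.2 -61.9] [561.7  21.7]
```

The pad has yielded 3.0 mm. One more mm, then I'll ease back and release.

Request:
play_rows([
  {"delta_pos": [0.004, 0.06, 0], "rotation": [0, 0, 0], "grip": 140},
  {"delta_pos": [0.008, 0.12, 0], "rotation": [0, 0, 0], "grip": 140},
  {"delta_pos": [0.008, 0.12, 0], "rotation": [0, 0, 0], "grip": 140},
  {"delta_pos": [0.008, 0.12, 0], "rotation": [0, 0, 0], "grip": 140},
  {"delta_pos": [0.008, 0.12, 0], "rotation": [0, 0, 0], "grip": 140},
])

```text
clock: 24.73
tool_pos: [527.7, -44.8, 35.8]
tcp_rot: [2.296, 2.139, -0.001]
ft_force: [-1.2, -8.9, 3.4]
opening: 52.5
gripper_force: 27.5
```

```bash
python3 av.py
```

```text
mean [ 5.2766e+02 -4.4790e+01  3.5830e+01 -8.5000e-01 -8.8600e+00  4.4600e+00
 -1.3800e+00  1.7000e-01  1.0000e-01] sd [0.01 0.01 0.01 0.31 0.36 0.78 0.03 0.02 0.03]
```

Request:
play_rows([
  {"delta_pos": [-0.005, -0.08, 0], "rotation": [0, 0, 0], "grip": 140},
  {"delta_pos": [-0.01, -0.16, 0], "rotation": [0, 0, 0], "grip": 140},
  {"delta_pos": [-0.015, -0.22, 0], "rotation": [0, 0, 0], "grip": 140},
  {"delta_pos": [-0.015, -0.22, 0], "rotation": [0, 0, 0], "grip": 140},
  {"delta_pos": [-0.015, -0.22, 0], "rotation": [0, 0, 0], "grip": 140},
])

```text
clock: 25.45
tool_pos: [527.5, -45.0, 35.8]
tcp_rot: [2.299, 2.14, 0.003]
ft_force: [2.0, 0.0, 5.3]
opening: 51.9
gripper_force: 27.6
```

```bash
python3 av.py;  python3 - <<'E'
from seg import *
d,f,R,t=cam("wrist"); P=cloud(d,f,R,t); v=d["range_z"]>0
for lo,hi in((20,27.),(27.5,34)): print(lo);tops(P,v,lo,hi,(480,570,-130,70),100)
E
```

```text
mean [ 5.2756e+02 -4.5040e+01  3.5810e+01  9.0000e-01 -3.0000e-01  5.9400e+00
 -6.0000e-02 -3.0000e-02  6.0000e-02] sd [0.02 0.01 0.01 0.8  0.53 0.63 0.03 0.02 0.03]
20
129 [313.  93.] med z 26.0 rect [550.3  34.4] [ 2.2 11.7] 86.01 ext [544.5  33. ] [556.1  35.8]
1930 [268. 123.] med z 25.1 rect [532.   23.9] [ 6.7 43.6] 85.87 ext [510.1  19.2] [553.7  28.7]
27.5
23176 [273. 220.] med z 29.3 rect [530.3 -19.5] [80.3 65.1] 85.26 ext [496.7 -61. ] [561.5  22.6]
```

Request:
play_rows([
  {"delta_pos": [-0.005, -0.06, 0.03], "rotation": [0, 0, 0], "grip": 140},
  {"delta_pos": [-0.005, -0.06, 0.06], "rotation": [0, 0, 0], "grip": 140},
  {"delta_pos": [-0.005, -0.06, 0.06], "rotation": [0, 0, 0], "grip": 30},
  {"delta_pos": [-0.005, -0.06, 0.06], "rotation": [0, 0, 0], "grip": 20},
  {"delta_pos": [-0.005, -0.06, 0.06], "rotation": [0, 0, 0], "grip": 20},
  {"delta_pos": [-0.005, -0.06, 0.06], "rotation": [0, 0, 0], "grip": 20},
  {"delta_pos": [-0.005, -0.06, 0.06], "rotation": [0, 0, 0], "grip": 20},
  {"delta_pos": [-0.005, -0.06, 0.06], "rotation": [0, 0, 0], "grip": 20},
])

```text
clock: 26.47
tool_pos: [526.3, -46.0, 35.5]
tcp_rot: [-2.299, -2.14, 0.0]
ft_force: [-0.7, 0.5, -0.7]
opening: 79.1
gripper_force: 0.0
```

Request:
play_rows([
  {"delta_pos": [0, 0, 1.5], "rotation": [0, 0, 0], "grip": 20},
  {"delta_pos": [0, 0, 4.5], "rotation": [0, 0, 0], "grip": 20},
  {"delta_pos": [0, -2, 7], "rotation": [0, 0, 0], "grip": 20},
  {"delta_pos": [0, -4, 9], "rotation": [0, 0, 0], "grip": 20},
  {"delta_pos": [0, -5, 10], "rotation": [0, 0, 0], "grip": 20},
  {"delta_pos": [0, -5, 10], "rotation": [0, 0, 0], "grip": 20},
  {"delta_pos": [0, -5, 10], "rotation": [0, 0, 0], "grip": 20},
])

```text
clock: 27.05
tool_pos: [526.4, -96.1, 135.3]
tcp_rot: [-2.3, -2.139, -0.0]
ft_force: [-0.3, 0.6, 0.4]
opening: 78.4
gripper_force: 0.0
```

```bash
python3 av.py; python3 - <<'E'
from seg import *
d,f,R,t=cam("wrist"); save("wrist4.png",d["color"]); P=cloud(d,f,R,t); v=d["range_z"]>0
for lo,hi in((2,7),(20,27.),(27.5,34)): print(lo);tops(P,v,lo,hi,(390,620,-230,70),100)
E
```

```text
mean [ 5.2559e+02 -9.5130e+01  1.3410e+02 -1.0000e-01  5.0000e-02  2.5000e-01
  1.0000e-02 -1.0000e-02 -1.0000e-02] sd [0.37 0.45 0.55 0.35 0.53 0.37 0.03 0.04 0.03]
2
4572 [263.  81.] med z 4.8 rect [529.7 -10.4] [115.7  76.3] 85.8 ext [488.2 -70.5] [571.2  49.6]
313 [268.  28.] med z 4.8 rect [532.5  31.8] [ 5.7 22.9] 86.05 ext [521.   28.3] [544.   35.1]
20
819 [362.  12.] med z 24.0 rect [593.1  32.5] [14.4 29.7] 85.11 ext [578.8  25.4] [608.4  40.9]
10647 [106.  75.] med z 25.2 rect [423.7   4.9] [79.8 57.1] 89.87 ext [395.2 -35. ] [452.3  44.9]
389 [269.  15.] med z 25.4 rect [533.6  35.5] [ 3.2 47.4] 85.1 ext [509.8  32.6] [557.2  38.3]
674 [268.  38.] med z 25.0 rect [532.   22.2] [ 5.9 43.2] 85.87 ext [510.3  18.1] [553.6  26.5]
6738 [138. 226.] med z 25.3 rect [ 424.9 -103. ] [80.1 56.6] 87.93 ext [ 396.5 -142.6] [454.  -62.2]
145 [349. 318.] med z 23.3 rect [ 584.7 -193.1] [23.7  4.7] 3.74 ext [ 573.  -196.2] [ 596.7 -191.4]
27.5
10069 [271. 104.] med z 29.2 rect [530.6 -21.1] [79.4 56.2] 85.62 ext [501.1 -62.2] [560.9  20.2]
202 [347. 326.] med z 31.5 rect [ 582.6 -194. ] [25.2 10.2] 18.79 ext [ 572.3 -202.9] [ 596.1 -191.6]
```

View pics/wrist4.png

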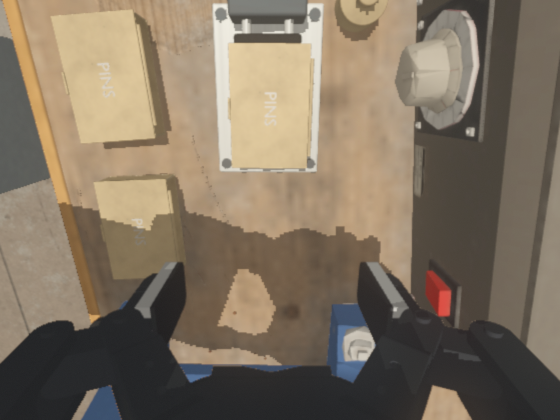

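The tin lies flat at (271,104), in contact with the pad at (268,38). It is square to the plate within 0.3° and about 1.5 mm off axis. Tins A and B are within about 1.5 mm of their start positions, and the weight is in place.

```bash
python3 -c "
from rig import r
print(r.hand_in())"
```

```text
the job is handed in; nothing more can be done
None
```

I found the full tin (C, about 0.55 kg) by raising one end, set it on the steel plate, pushed it gently home and handed the job in; it lies flat and square against the stop, about 1.5 mm off the plate's axis, and both empty tins are within about 1.5 mm of where they stood.

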